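# Lay the cast down and shut the curing box

## Task

In the open curing box a plaster dental cast stands on its heel, too tall for the lid: push it over so that it lies on its flat base on the box floor, teeth up, and then push the lid over and down until it is fully shut. Only push, do not pick up or lift the cast, and never let it go over onto its teeth. Leave the other things on the counter and on the box's side shelf where they are.

Things in the scene. Friction and masses are not known exactly. Their poses are not given: they have to be found in the camera images.
- unit: Curing box, fixed: a white open box, 190 mm along its x, 210 mm along its y, rim 82 mm above the counter, walls 10 mm thick, with a side shelf 80 mm wide and 30 mm high along its +y side. Origin: centre of the open box's underside, on the counter (shelf not counted). +x side: lid hinge; -x side: front. Place and heading differ each time
- floor (a point): Centre of the box's dark inner floor (170 x 190 mm), 30 mm above the counter, 52 mm below the rim; axes as the box
- lid_hinge (a point): Middle of the lid's hinge line on the box's +x rim, 95 mm from the box centre and 82 mm above the counter; axes as the box, the hinge runs along y
- lid (a joint): Lid angle in rad: 0 shut (flat on the rim), pi/2 upright, stop at 1.95 (leaning back, away from the box). It starts open at 1.62 to 1.82. Stiff friction hinge: it stays where it is left; 2 to 4 N near the free edge move it
- lid_edge (a point): Middle of the lid's free edge, on its outer face. Lid: flat plate, amber see-through with a grey frame, 195 mm from hinge line to free edge, 210 mm wide, 8 mm thick (its underside passes through the hinge line), no handle. Its axes: x from free edge to hinge, y along the hinge, z out of the outer face (up when shut, away from the box when open)
- cast: Plaster dental cast standing on its heel on the box floor: 62 mm wide (y), 62 mm tall (z, heel to rounded front), 33 mm thick (x), about 140 g. Origin: middle of the lower edge between heel and flat base face. x points straight out of the flat base face (x = 0): level while it stands, straight down once it lies on its base. The teeth side is -x
- cast_mid (a point): Middle of the cast, at (-16.5, 0, 31) mm in its axes. Its D-shaped base slab is 18 mm thick; the horseshoe of teeth stands 15 mm out of the other face. The cast's origin starts within 15 mm of the box centre, its base facing the hinge side or either side wall (x up to 1.8 rad from the box's +x)
- spare_cast: Bystander: an equal cast lying on its base on the counter; origin under its base
- bowl: Bystander: green mixing bowl, 110 mm wide, 70 mm high; origin under its middle
- jar: Bystander: white jar, 70 mm wide, 85 mm high; origin under its middle
- spatula: Bystander: spatula, 200 mm long, lying on the counter
- bottle: Bystander: clear bottle, 60 mm wide, 150 mm high; origin under its middle
- dish: Bystander: small white dish, 44 mm wide, 28 mm high, on the box's side shelf; origin under its middle
- vial: Bystander: small amber vial, 28 mm wide, 58 mm high, on the box's side shelf; origin under its middle
Not all that is in view belongs to the job. What is shaped like the cast but red is not meant.

How it is judged:
On the way, in this order (a step that is already met when the one before it is completed fails the run):
1. the cast lies on its base on the box floor, teeth up, with the lid still open (angle between cast's own x axis and vertical above 3 rad and z of cast_mid in the frame of floor below 0.022 m and linear speed of cast below 0.02 m/s and value of joint lid above 1 rad), for 0.2 s.
2. the lid is shut (value of joint lid below 0.05 rad), for 0.2 s.
At the end, for the whole second after the job is handed in: the cast lies at rest on its base on the box floor, teeth up (within 8 degrees of level), and the lid is shut to within 0.05 rad (10 mm at its free edge) (angle between cast's own x axis and vertical above 3 rad and z of cast_mid in the frame of floor below 0.022 m and linear speed of cast below 0.02 m/s and horizontal distance between cast_mid and floor below 0.1 m and value of joint lid below 0.05 rad); the robot touches nothing.
It fails at once if the cast is lifted (its middle more than 46 mm above the box floor; tipping alone takes it to 36 mm) (z of cast_mid in the frame of floor above 0.046 m).
It fails at once if the cast is tipped more than 40 degrees towards its teeth (angle between cast's own x axis and vertical below 0.87 rad).
It fails at once if a bystander is moved more than 30 mm (distance of any of spare_cast, bowl, jar, spatula, bottle, dish, vial from where it was at the start of the episode above 0.03 m).
It also fails if it takes over 45 s, if anything falls off the work surface, if the arm or the gripper's body presses on something with over 40 N, if the wrist force passes 120 N, or if a joint passes its speed limit or range.

## Robot

A 6-joint arm with a two-finger parallel gripper is mounted at the origin on the work surface. World frame = base frame: x ahead of the robot, y to its left, z up, the work surface at z = 0. Lengths are in m, angles in rad, forces in N, time in s.
With the tool pointing down it reaches from about 0.3 to 0.875 m from the base axis. Payload 6.4 kg.
Tool frame: the origin (TCP) lies midway between the tips of the shut fingers; the grasp point (between the pads) lies 19 mm behind it; z points along the fingers, y is the line along which they close (so a half turn about z gives the same grasp; the last joint's range is limited). The gripper opens to 85 mm and grips with 20 to 120 N. Pads are 22 mm wide; open, the fingers measure 114 mm over their backs; the gripper's body (76 mm by 85 mm) begins 54 mm behind the grasp point. The pads swing forward as they close: fully open they stand 13 mm farther back than shut.
Start: joints at [-1.353, 0.181, 1.607, -0, 1.354, -0.206], TCP at [0.236, -0.524, 0.231] pointing down, gripper open.
Joint ranges: [-2.99, 2.99], [-0.89, 2.07], [0.3, 2.58], [-1.14, 4.28], [0, 2.63], [-3.12, 3.12]. Speed limits (rad/s): [2.57, 2.57, 3.01, 3.14, 3.14, 3.14].

## Interface

Orientations are given as a unit quaternion [w, x, y, z].
In Python, from bench import get_obs, camera, hand_in gives the robot as it stands.
- The arm moves only by the tool carry_out, never from a script. Its argument "plan" is a list that holds one entry, the list of rows, each a list of 7 numbers: the shift along the world's x, y, z in m, then the turn, a rotation vector about the world's x, y, z in rad, then the opening, from 0 (shut) to 1 (fully open). In form: [[[x, y, z, rx, ry, rz, hand], ...]]. A call has exactly 5 rows; each row is the pose to reach, as a shift and turn from the pose commanded when the call began; what a row does not reach only later rows make up. A row lasts 1/12 s, in which the tool goes at most 41.7 mm and 7.16 degrees, less where a joint would pass 70% of its speed; a pose out of reach is approached as far as the arm can. A call with a gripper value outside its range is refused whole. The fingers move at their own pace and stop on an object; the grip force is fixed at half the most. Time passes only in rows, so rows that repeat a pose let the fingers close, or fill a call up. It gives the time, the measured TCP pose, the force, the opening and the grip force at its end, in the units of the state.
- get_obs(): the state, without advancing time (a new reading comes with each control period).
- camera(name): name is "side" or "top" or "wrist"; returns a dict with "pixels" (400x640x3 uint8, red, green, blue), "z_map" (400x640 float32, m along the optical axis (not along the pixel's ray), 0 where there is no reading), "camera_matrix" (3x3 intrinsics, pixels), "k1" (the pictures are not rectified: a ray, as slopes to the right and down, at radius r is drawn at 1 + k1 r^2 times it, then the intrinsics apply), "cam_to_world" (4x4, takes a point from camera to world coordinates). Camera axes: x right, y up, looking along -z (the intrinsics and any distortion apply to the point x, -y, -z); pixel columns grow to the right and rows downward; lengths in m; the calibration is good to about 2 mm. A picture is of the moment at which its call begins.
- hand_in(): hands the job in; it is judged then, once.
The state is a dict: "time_s": time; "q": joint angles; "dq": joint speeds; "joint_efforts": joint torques, N m; "eef_pos": TCP position; "eef_rot": TCP orientation; "wrist_force": force on the tool from outside, world axes, zero at the start; "torque": the same for the moment, N m; "opening": opening from 0.0 (shut) to 1.0 (fully open); "grasp_force": force on a finger pad.
Only numpy, scipy, OpenCV 4.12 (cv2) and the standard library are available. Lean on these libraries where they do the work, as an engineer would, in place of code of your own. Each camera call takes 0.05 s, during which the arm holds its last target. There are 200 camera calls.

## Working session

There is one attempt and no reset: what is moved stays moved. The work goes in short steps, Python scripts to look and compute and a tool call to move; the robot and the scene stay as the last step left them, time stands still between calls to the robot, and variables do not carry over. Pictures are saved under pics/ and viewed, at most 10 in all, crops included, and the job is handed in when it is done.

Besides the shell and the picture viewer there is one more tool, called after "Call:" in YAML: its name, and indented under it one key for each argument. carry_out: Moves the arm, as the interface text tells. Its arguments: {"type":"object","properties":{"plan":{"type":"array","items":{"type":"array","items":{"type":"array","items":{"type":"number"}}}}},"required":["plan"]}

```bash
mkdir -p pics; cat > h.py <<'E'
import numpy as np, cv2, pickle
from bench import get_obs, camera
def snap(n, tag):
    c=camera(n); pickle.dump(c,open(f'pics/{tag}.pkl','wb'))
    cv2.imwrite(f'pics/{tag}.png',c['pixels'][:,:,::-1]); return c
def load(tag): return pickle.load(open(f'pics/{tag}.pkl','rb'))
def world(c):
    K=np.array(c['camera_matrix']); k=c['k1']
    u,v=np.meshgrid(np.arange(640.),np.arange(400.))
    p=cv2.undistortPoints(np.stack([u,v],-1).reshape(-1,1,2),K,np.array([k,0,0,0,0.])).reshape(400,640,2)
    z=c['z_map']; P=np.stack([p[...,0]*z,-p[...,1]*z,-z,np.ones_like(z)],-1)@np.array(c['cam_to_world']).T
    P=P[...,:3]; P[z==0]=np.nan; return P
E
python3 - <<'E'
from h import *
a=snap('top','t0');b=snap('side','s0')
print(get_obs())
for c in(a,b): print(c['camera_matrix'],c['k1'],c['cam_to_world'])
E
```

```text
{'time_s': 0.1, 'q': array([-1.35329814e+00,  1.81501851e-01,  1.60791440e+00,  3.57610905e-05,
        1.35379968e+00, -2.06260462e-01]), 'dq': array([ 0.00075898, -0.00123876, -0.00221498, -0.00048716, -0.0010658 ,
       -0.00035306]), 'joint_efforts': array([ 6.83180115e-04, -4.45877087e+01, -3.52237308e+01, -1.08269346e-04,
        4.08401334e-03, -2.47069403e-05]), 'eef_pos': array([ 0.23637082, -0.52362121,  0.23045142]), 'eef_rot': array([-8.11723698e-04,  9.77637914e-01,  2.10293722e-01,  1.28973519e-05]), 'wrist_force': array([0.09372242, 0.31211416, 0.67259904]), 'torque': array([-0.04285733, -0.00060002,  0.04068151]), 'grasp_force': 0.0, 'opening': 0.9966323535334205}
[[366.92351772   0.         320.68777106]
 [  0.         366.92351772 201.9090289 ]
 [  0.           0.           1.        ]] -0.06471690925069597 [[-0.02556574  0.98143896 -0.19006305  0.33658242]
 [-0.99936879 -0.02978296 -0.01936491  0.0089689 ]
 [-0.02466612  0.189448    0.98158089  1.08672855]
 [ 0.          0.          0.          1.        ]]
[[373.02141592   0.         329.23761824]
 [  0.         373.02141592 204.09728285]
 [  0.           0.           1.        ]] 0.027375399710941613 [[-0.72894285  0.50733555 -0.45962263  0.05711823]
 [-0.6844526  -0.52744776  0.50331252  0.54603295]
 [ 0.01292141  0.68147597  0.73172641  0.83878233]
 [ 0.          0.          0.          1.        ]]
```

View pics/t0.png

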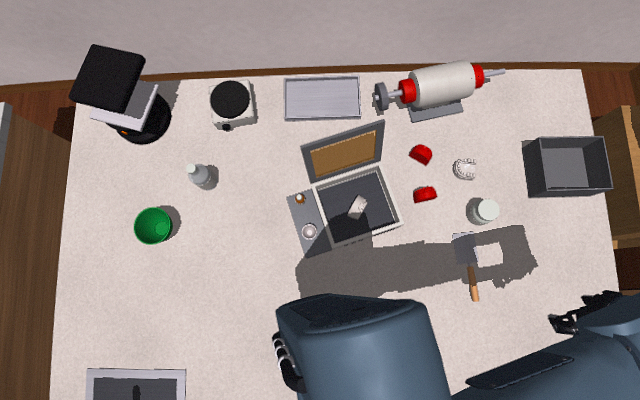

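View pics/s0.png

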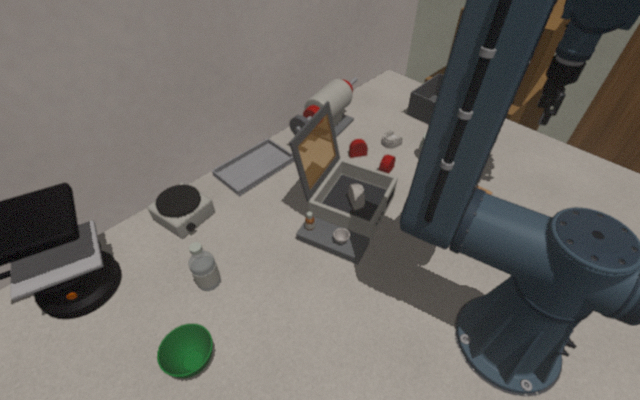

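The top view shows the box with its rim around (312,188), (385,168), (402,230) and (325,245), the cast near (357,207), the lid hinged on the far edge and the shelf on the left. I'll enlarge both views and fit the positions.

```bash
python3 - <<'E'
from h import *
a=load('t0');b=load('s0')
A=cv2.resize(a['pixels'][110:260,280:410,::-1],None,fx=4,fy=4,interpolation=cv2.INTER_CUBIC)[:600]
B=cv2.resize(b['pixels'][100:260,285:405,::-1],None,fx=3.3,fy=3.3,interpolation=cv2.INTER_CUBIC)
B=B[:600,:280*2]
H=600; im=np.zeros((H,800,3),np.uint8)
A=cv2.resize(A,(430,496));im[:496,:430]=A; B=B[:,:370];im[:B.shape[0],430:430+B.shape[1]]=B
cv2.imwrite('pics/c0.png',im)
W=world(a)
# rim points: z ~ .082
m=(abs(W[...,2]-.082)<.006); m[:160]=0;m[250:]=0;m[:,:300]=0;m[:,405:]=0
pts=W[m]; print(len(pts))
r=cv2.minAreaRect(pts[:,:2].astype(np.float32)*1000); print(r, cv2.boxPoints(r))
# cast: inside box
Ws=world(b)
for n,w,s in(('t',W,np.s_[190:225,340:372]),('s',Ws,np.s_[178:215,342:372])):
    q=w[s].reshape(-1,3); q=q[(q[:,2]>.05)]; 
    print(n,len(q),np.nanmax(q[:,2]))
E
```

```text
1231
((520.2532348632812, -51.349945068359375), (193.84364318847656, 251.2882537841797), 17.094205856323242) [[ 390.68085    40.254013]
 [ 464.54547  -199.93301 ]
 [ 649.8256   -142.9539  ]
 [ 575.961      97.23312 ]]
t 256 0.09729665444486724
s 279 0.09278186647499087
```

View pics/c0.png

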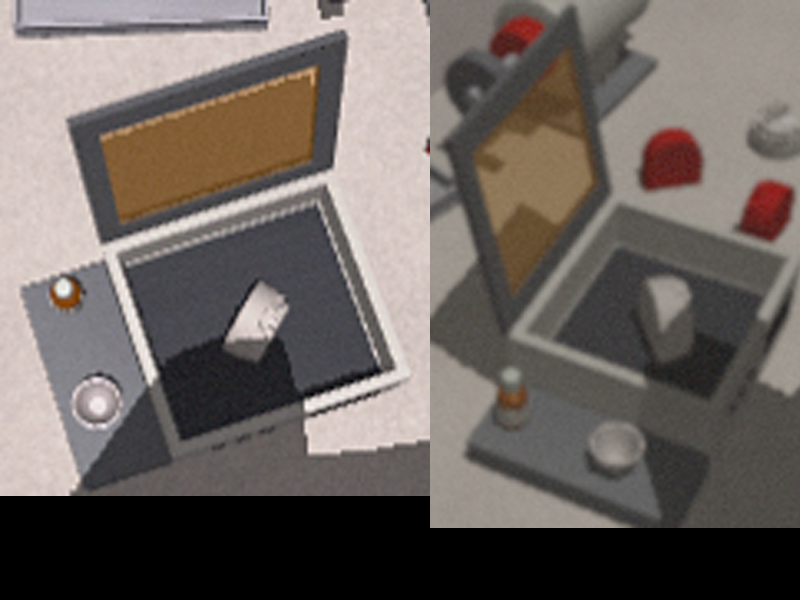

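The box, cast and lid are clear. The crop shows rim corners at about (105,245), (328,185), (410,378) and (175,455), and the cast at (258,280)–(265,362). Next I need the box frame and which side of the cast is the base.

```bash
cat >> h.py <<'E'
def ray(c,uv,z):
    K=np.array(c['camera_matrix']);p=cv2.undistortPoints(np.array(uv,float).reshape(-1,1,2),K,np.array([c['k1'],0,0,0,0.])).reshape(-1,2)
    T=np.array(c['cam_to_world']); d=np.c_[p[:,0],-p[:,1],-np.ones(len(p))]@T[:3,:3].T
    return T[:3,3]+d*((z-T[2,3])/d[:,2])[:,None]
E
python3 - <<'E'
from h import *
a=load('t0');b=load('s0')
cr=ray(a,np.array([[105,245],[328,185],[410,378],[175,455]])/3.307+[280,110],.082);print(cr)
print(np.linalg.norm(np.diff(cr[[0,1,2,3,0]],axis=0),axis=1))
W=world(a);Ws=world(b)
# robust rim fit by optimising over rim points
m=(abs(W[...,2]-.082)<.006); m[:165]=0;m[250:]=0;m[:,:308]=0;m[:,405:]=0
P=W[m][:,:2]
ms=(abs(Ws[...,2]-.082)<.006);ms[:155]=0;ms[235:]=0;ms[:,:303]=0;ms[:,400:]=0
Q=Ws[ms][:,:2]
from scipy.optimize import least_squares
def f(p,P=P):
    c,s=np.cos(p[2]),np.sin(p[2]); x=(P-p[:2])@np.array([[c,-s],[s,c]])
    # distance to rim band centreline (half 90 x 100), band +-5
    d=np.maximum(abs(x[:,0])-.09,abs(x[:,1])-.1); return np.maximum(abs(d)-.005,0)*1+1e-1*d
for P_ in(P,Q):
    r=least_squares(f,[*cr[:,:2].mean(0),-0.29],kwargs=dict(P=P_),loss='soft_l1',f_scale=.003);print(r.x,len(P_),r.cost)
    if P_ is P: p=r.x
np.save('box.npy',p)
c,s=np.cos(p[2]),np.sin(p[2]);R=np.array([[c,-s],[s,c]])
for n,w,sl in(('t',W,np.s_[190:225,340:372]),('s',Ws,np.s_[178:215,342:372])):
    q=w[sl].reshape(-1,3); x=np.c_[(q[:,:2]-p[:2])@R,q[:,2]]
    k=(x[:,2]>.04)&(abs(x[:,0])<.06)&(abs(x[:,1])<.06); x=x[k]
    col={'t':a,'s':b}[n]['pixels'][sl].reshape(-1,3)[k].mean(1)
    for z0 in np.arange(.04,.1,.01):
        y=x[(x[:,2]>=z0)&(x[:,2]<z0+.01)]
        if len(y)>4: print(n,round(z0,2),len(y),cv2.minAreaRect((y[:,:2]*1000).astype(np.float32)))
    # normals by column means
    np.save(f'cast_{n}.npy',np.c_[x,col])
    g=np.full((26,26),' ',dtype='<U2')
# lid
x=np.concatenate([np.c_[(w.reshape(-1,3)[:,:2]-p[:2])@R,w.reshape(-1,3)[:,2]] for w in(W,Ws)])
x=x[(x[:,2]>.11)&(x[:,0]>.08)&(x[:,0]<.2)&(abs(x[:,1])<.1)]
print('lid',np.polyfit(x[:,2]-.082,x[:,0]-.095,1),len(x))
# rendering: cast top view large via matplotlib-less scatter
im=np.zeros((480,800,3),np.uint8)
for i,n in enumerate('ts'):
    for X in np.load(f'cast_{n}.npy'):
        u=int(200+400*i-X[1]*4000);v=int(240-X[0]*4000)
        cv2.circle(im,(u,v),4,cv2.applyColorMap(np.uint8([[np.clip((X[2]-.03)/.07*255,0,255)]]),2)[0,0].tolist(),-1)
    cv2.rectangle(im,(400*i,0),(400*i+399,479),(90,90,90),1); cv2.circle(im,(200+400*i,240),3,(255,255,255),-1)
cv2.imwrite('pics/pc.png',im)
E
```

```text
[[ 0.58303511  0.05266564  0.082     ]
 [ 0.63002963 -0.13988037  0.082     ]
 [ 0.46144186 -0.19874346  0.082     ]
 [ 0.40339693 -0.00128827  0.082     ]]
[0.19819801 0.17856847 0.20581002 0.18756573]
[ 0.52645981 -0.06890041  0.29437567] 1189 0.021116929674356168
[ 0.52339739 -0.06684409  0.30898798] 1040 0.021944750605714554
t 0.04 6 ((-28.030193328857422, 18.881332397460938), (30.846437454223633, 1.2665462493896484), 47.67831802368164)
t 0.05 10 ((-29.065589904785156, 16.79763412475586), (29.4848575592041, 3.6412007808685303), 56.444576263427734)
t 0.06 15 ((-8.254600524902344, -3.3346023559570312), (28.7719669342041, 61.73020553588867), 43.42671585083008)
t 0.07 49 ((-10.789083480834961, -4.225250244140625), (32.35062026977539, 59.28779983520508), 36.82992935180664)
t 0.08 124 ((-9.185887336730957, -3.500051498413086), (32.73075866699219, 49.77598571777344), 41.3043212890625)
t 0.09 58 ((-6.636296272277832, -0.2431468963623047), (23.621362686157227, 27.265413284301758), 27.073713302612305)
s 0.04 43 ((-4.265974044799805, 9.478988647460938), (30.160320281982422, 66.86366271972656), 68.80672454833984)
s 0.05 42 ((-10.259130477905273, 13.293869972229004), (29.19832992553711, 58.92247772216797), 76.5291519165039)
s 0.06 46 ((-8.063898086547852, 10.944009780883789), (29.717697143554688, 61.041622161865234), 74.51290130615234)
s 0.07 57 ((-12.401535987854004, -0.7796096801757812), (32.58488082885742, 56.558982849121094), 40.68342971801758)
s 0.08 101 ((-11.537057876586914, -1.4912834167480469), (32.45455551147461, 45.17683410644531), 42.14142608642578)
s 0.09 16 ((-11.713366508483887, 3.486739158630371), (24.386537551879883, 20.026203155517578), 52.94682693481445)
lid [ 0.21806432 -0.0027545 ] 4950
```

View pics/pc.png

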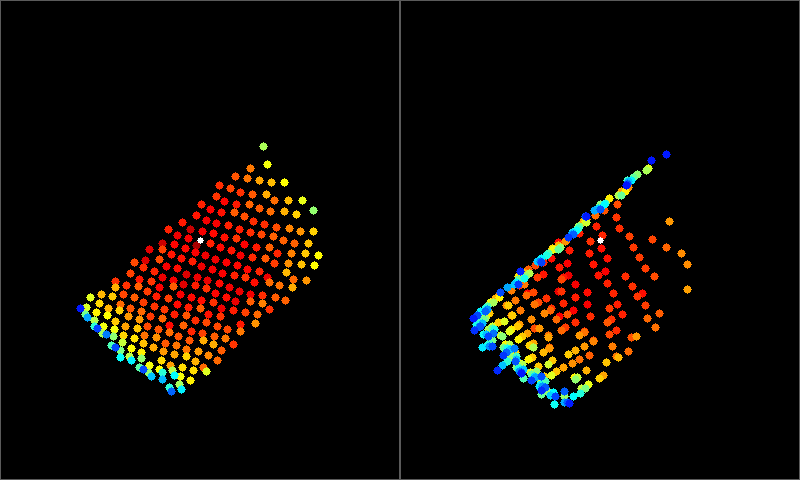

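The base face looks along about +0.72 rad from the box's x axis, which is about 1.02 rad in the world. The teeth are on the lower-right side. The plan is to enter behind the teeth side with shut fingers and push near the top along (0.52, 0.85).

Call:
carry_out:
  plan:
    - [[0.1, 0.16, 0, 0, 0, 0.3, 0], [0.1, 0.16, 0, 0, 0, 0.6, 0], [0.1, 0.16, 0, 0, 0, 0.6, 0], [0.1, 0.16, 0, 0, 0, 0.6, 0], [0.1, 0.16, 0, 0, 0, 0.6, 0]]

```text
time_s: 0.52
eef_pos: [0.3378, -0.3603, 0.2307]
eef_rot: [-0.001, 0.87, 0.493, 0.001]
wrist_force: [0.3, 0.5, 0.1]
opening: 0.299
grasp_force: 0.0
```

Call:
carry_out:
  plan:
    - [[0.11, 0.177, 0, 0, 0, 0, 0], [0.11, 0.177, 0, 0, 0, 0, 0], [0.11, 0.177, 0, 0, 0, 0, 0], [0.11, 0.177, 0, 0, 0, 0, 0], [0.11, 0.177, 0, 0, 0, 0, 0]]

```text
time_s: 0.93
eef_pos: [0.4469, -0.1852, 0.2311]
eef_rot: [-0.0, 0.872, 0.49, -0.0]
wrist_force: [0.9, -0.4, -0.3]
opening: 0.001
grasp_force: 0.0
```

Call:
carry_out:
  plan:
    - [[0.045, 0.072, 0, 0, 0, 0, 0], [0.045, 0.072, 0, 0, 0, 0, 0], [0.045, 0.072, 0, 0, 0, 0, 0], [0.045, 0.072, -0.08, 0, 0, 0, 0], [0.045, 0.072, -0.08, 0, 0, 0, 0]]

```text
time_s: 1.35
eef_pos: [0.4935, -0.1149, 0.1522]
eef_rot: [0.002, 0.871, 0.491, 0.002]
wrist_force: [0.3, -0.5, -1.1]
opening: -0.004
grasp_force: 0.0
```

```bash
python3 - <<'E'
from h import *
a=snap('top','t1');b=snap('side','s1');w=snap('wrist','w1')
im=np.zeros((600,800,3),np.uint8)
im[:300,:400]=cv2.resize(a['pixels'][130:280,270:470,::-1],(400,300));im[:300,400:]=cv2.resize(b['pixels'][90:240,260:460,::-1],(400,300))
im[300:550,:400]=cv2.resize(w['pixels'][:,:,::-1],(400,250))
cv2.imwrite('pics/v1.png',im);o=get_obs();print(o['eef_pos'],o['eef_rot'],o['wrist_force'],o['q'],o['time_s'])
E
```

```text
[ 0.48881078 -0.11396489  0.14856149] [-0.00326837  0.87177609  0.48988838 -0.00226636] [-0.27280431  0.29436564  0.50472548] [-4.65894510e-01  1.17011206e-01  1.85843516e+00 -1.15226575e-04
  1.17410014e+00  8.10144426e-02] 1.5
```

View pics/v1.png

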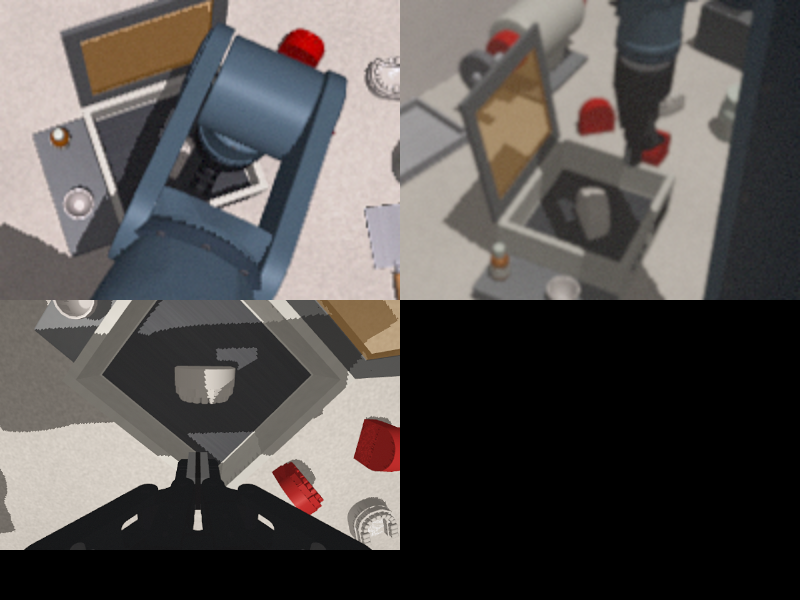

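The wrist view shows the cast at about (205,385), square ahead of the fingertips at (198,465), teeth side towards them. I'll descend, then push.

Call:
carry_out:
  plan:
    - [[0.004, -0.003, -0.03, 0, 0, 0, 0], [0.004, -0.003, -0.068, 0, 0, 0, 0], [0.004, -0.003, -0.068, 0, 0, 0, 0], [0.004, -0.003, -0.068, 0, 0, 0, 0], [0.004, -0.003, -0.068, 0, 0, 0, 0]]

```text
time_s: 1.92
eef_pos: [0.4971, -0.1193, 0.0861]
eef_rot: [0.001, 0.872, 0.49, 0.001]
wrist_force: [-0.2, -0.0, 0.5]
opening: -0.001
grasp_force: 0.0
```

Call:
carry_out:
  plan:
    - [[0.003, 0.005, 0, 0, 0, 0, 0], [0.006, 0.01, 0, 0, 0, 0, 0], [0.009, 0.015, 0, 0, 0, 0, 0], [0.012, 0.02, 0, 0, 0, 0, 0], [0.015, 0.025, 0, 0, 0, 0, 0]]

```text
time_s: 2.33
eef_pos: [0.5112, -0.0926, 0.084]
eef_rot: [0.0, 0.872, 0.49, 0.0]
wrist_force: [0.5, -1.9, -0.0]
opening: 0.001
grasp_force: 0.2
```

```bash
python3 - <<'E'
from h import *
b=snap('side','s2');w=snap('wrist','w2')
im=np.zeros((250,800,3),np.uint8)
im[:250,400:]=cv2.resize(b['pixels'][120:220,300:460,::-1],(400,250),interpolation=cv2.INTER_CUBIC)
im[:250,:400]=cv2.resize(w['pixels'][:,:,::-1],(400,250))
cv2.imwrite('pics/v2.png',im)
E
```

```text
(no output)
```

View pics/v2.png

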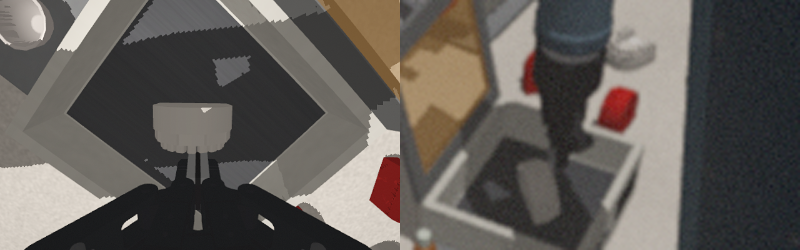

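The fingers touch the cast's upper teeth side, in the middle at (193,150), and it has begun to tilt towards its base. I'll keep pushing.

Call:
carry_out:
  plan:
    - [[0.003, 0.004, 0, 0, 0, 0, 0], [0.005, 0.008, 0, 0, 0, 0, 0], [0.007, 0.012, 0, 0, 0, 0, 0], [0.009, 0.016, 0, 0, 0, 0, 0], [0.011, 0.019, 0, 0, 0, 0, 0]]

```text
time_s: 2.85
eef_pos: [0.5215, -0.0736, 0.0831]
eef_rot: [-0.0, 0.872, 0.49, -0.0]
wrist_force: [0.4, 0.6, -0.0]
opening: 0.0
grasp_force: 0.0
```

Call:
carry_out:
  plan:
    - [[0.002, 0.003, 0, 0, 0, 0, 0], [0.003, 0.006, 0, 0, 0, 0, 0], [0.005, 0.009, 0, 0, 0, 0, 0], [0.006, 0.011, 0, 0, 0, 0, 0], [0.006, 0.011, 0, 0, 0, 0, 0]]

```text
time_s: 3.27
eef_pos: [0.5276, -0.0628, 0.0833]
eef_rot: [-0.0, 0.872, 0.49, 0.0]
wrist_force: [-0.1, 0.1, -0.2]
opening: -0.001
grasp_force: 0.0
```

```bash
python3 - <<'E'
from h import *
b=snap('side','s3');w=snap('wrist','w3')
im=np.zeros((250,800,3),np.uint8)
im[:250,400:]=cv2.resize(b['pixels'][120:220,300:460,::-1],(400,250),interpolation=cv2.INTER_CUBIC)
im[:250,:400]=cv2.resize(w['pixels'][:,:,::-1],(400,250))
cv2.imwrite('pics/v3.png',im)
E
```

```text
(no output)
```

View pics/v3.png

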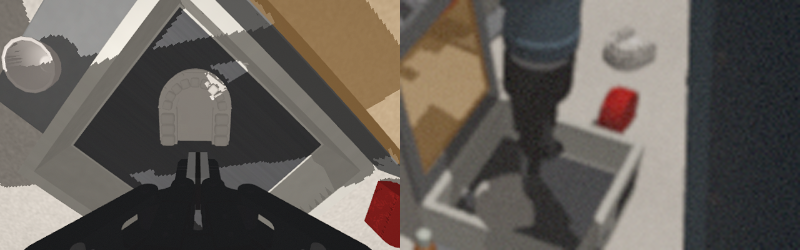

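The cast now lies on its base, teeth up, at (195,107) in the wrist view, clear of the walls. Next I raise the hand, go over the lid and come down behind it.

Call:
carry_out:
  plan:
    - [[0, 0, 0.04, 0, 0, 0, 0], [0, 0, 0.208, 0, 0, -0.12, 0], [0, 0, 0.208, 0, 0, -0.24, 0], [0, 0, 0.208, 0, 0, -0.36, 0], [0, 0, 0.208, 0, 0, -0.36, 0]]

```text
time_s: 3.78
eef_pos: [0.5269, -0.0632, 0.292]
eef_rot: [0.0, 0.947, 0.323, 0.0]
wrist_force: [1.0, -0.2, -1.3]
opening: 0.004
grasp_force: 0.0
```

Call:
carry_out:
  plan:
    - [[0, 0, 0.04, 0, 0, -0.12, 0], [0, 0, 0.08, 0, 0, -0.24, 0], [0.03, 0.009, 0.08, 0, 0, -0.36, 0], [0.06, 0.018, 0.08, 0, 0, -0.36, 0], [0.09, 0.027, 0.08, 0, 0, -0.36, 0]]

```text
time_s: 4.2
eef_pos: [0.6187, -0.0363, 0.3718]
eef_rot: [0.001, 0.989, 0.15, 0.002]
wrist_force: [0.9, 0.0, 0.9]
opening: -0.004
grasp_force: 0.0
```

```bash
python3 - <<'E'
from h import *
a=snap('top','t4');b=snap('side','s4');w=snap('wrist','w4')
p=np.load('box.npy');p[:]=[.525,-.068,.30]
c,s=np.cos(p[2]),np.sin(p[2]);R=np.array([[c,-s],[s,c]])
for n,q in(('s',world(b)),('w',world(w)),('t',world(a))):
    q=q.reshape(-1,3);x=np.c_[(q[:,:2]-p[:2])@R,q[:,2]]
    l=x[(x[:,2]>.11)&(x[:,2]<.25)&(x[:,0]>.08)&(x[:,0]<.15)&(abs(x[:,1])<.1)]
    if len(l)>50: print(n,'lid',np.polyfit(l[:,2]-.082,l[:,0]-.095,1),len(l))
    k=x[(x[:,2]>.033)&(x[:,2]<.1)&(abs(x[:,0])<.08)&(abs(x[:,1])<.09)]
    if len(k)>9: print(n,'cast',len(k),np.percentile(k,[1,50,99],axis=0).round(4).tolist())
    far=x[(x[:,0]>.12)&(x[:,0]<.3)&(abs(x[:,1])<.08)]
    print(n,'behind max z',np.nanpercentile(far[:,2],99.5) if len(far) else None)
o=get_obs();print(o['eef_pos'],o['eef_rot'],o['q'])
E
```

```text
s lid [ 0.21932287 -0.00272757] 1825
s cast 410 [[-0.0156, -0.0744, 0.0342], [0.0227, 0.0354, 0.0522], [0.0798, 0.06, 0.0784]]
s behind max z 0.5642492923399016
w lid [ 0.21408827 -0.00088931] 730
w cast 1785 [[-0.0054, -0.0123, 0.0347], [0.0301, 0.026, 0.0547], [0.0594, 0.0563, 0.064]]
w behind max z 0.2728894008730207
t lid [ 0.20882988 -0.00071419] 204
t cast 60 [[-0.0795, -0.0895, 0.033], [-0.0444, -0.0562, 0.0336], [0.0166, -0.0225, 0.0353]]
t behind max z 0.7378049277849584
[ 0.61824871 -0.03580279  0.36810946] [-5.30197956e-04  9.88403982e-01  1.51840801e-01 -1.28747506e-03] [-2.49215087e-01  2.07418949e-01  1.30473588e+00 -3.06837828e-05
  1.63222240e+00  1.01671829e+00]
```

The cast lies flat with its top at 63 mm. The lid is still at about 1.785 rad. I'll go over behind it and down.

Call:
carry_out:
  plan:
    - [[0.04, 0.011, 0, 0, 0, 0, 0], [0.08, 0.022, 0, 0, 0, 0, 0], [0.08, 0.022, 0, 0, 0, 0, 0], [0.08, 0.022, -0.04, 0, 0, 0, 0], [0.08, 0.022, -0.08, 0, 0, 0, 0]]

```text
time_s: 4.77
eef_pos: [0.6989, -0.0148, 0.2918]
eef_rot: [0.001, 0.988, 0.151, 0.003]
wrist_force: [0.6, -0.6, 0.7]
opening: -0.0
grasp_force: 0.0
```

Call:
carry_out:
  plan:
    - [[0, 0, -0.04, 0, 0, 0, 0], [0, 0, -0.05, 0, 0, 0, 0], [-0.019, -0.006, -0.05, 0, 0, 0, 0], [-0.038, -0.012, -0.05, 0, 0, 0, 0], [-0.057, -0.018, -0.05, 0, 0, 0, 0]]

```text
time_s: 5.18
eef_pos: [0.6402, -0.0324, 0.2416]
eef_rot: [0.0, 0.988, 0.151, 0.001]
wrist_force: [1.5, 1.5, 1.5]
opening: 0.001
grasp_force: 1.0
```

Call:
carry_out:
  plan:
    - [[-0.019, -0.006, 0, 0, 0, 0, 0], [-0.038, -0.012, 0, 0, 0, 0, 0], [-0.057, -0.018, 0, 0, 0, 0, 0], [-0.076, -0.024, 0, 0, 0, 0, 0], [-0.093, -0.029, -0.004, 0, 0, 0, 0]]

```text
time_s: 5.6
eef_pos: [0.5474, -0.0621, 0.2391]
eef_rot: [0.001, 0.989, 0.151, 0.002]
wrist_force: [2.5, 0.6, -0.1]
opening: -0.002
grasp_force: 0.7
```

Call:
carry_out:
  plan:
    - [[-0.017, -0.005, -0.011, 0, 0, 0, 0], [-0.035, -0.011, -0.026, 0, 0, 0, 0], [-0.045, -0.014, -0.037, 0, 0, 0, 0], [-0.054, -0.017, -0.048, 0, 0, 0, 0], [-0.063, -0.02, -0.061, 0, 0, 0, 0]]

```text
time_s: 6.02
eef_pos: [0.4848, -0.0821, 0.1772]
eef_rot: [0.001, 0.989, 0.151, 0.002]
wrist_force: [0.9, 1.2, 0.8]
opening: 0.004
grasp_force: 0.5
```

```bash
python3 - <<'E'
from h import *
b=snap('side','s5');w=snap('wrist','w5')
im=np.zeros((300,800,3),np.uint8)
im[:300,400:]=cv2.resize(b['pixels'][80:230,260:460,::-1],(400,300),interpolation=cv2.INTER_CUBIC)
im[:250,:400]=cv2.resize(w['pixels'][:,:,::-1],(400,250))
cv2.imwrite('pics/v5.png',im);o=get_obs();print(o['eef_pos'],o['wrist_force'])
E
```

```text
[ 0.48272338 -0.0814303   0.17494608] [-1.80506543  0.33460157  0.66782393]
```

View pics/v5.png

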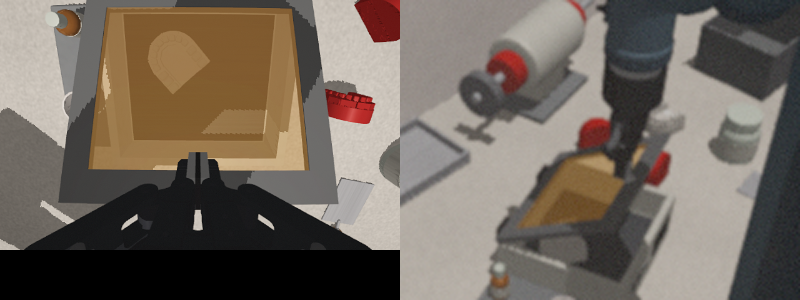

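The lid leans over the box at about 30° with the fingers on its frame at (198,165), and the cast shows flat through the window. I'll follow it down.

Call:
carry_out:
  plan:
    - [[-0.008, -0.002, -0.014, 0, 0, 0, 0], [-0.014, -0.004, -0.028, 0, 0, 0, 0], [-0.019, -0.006, -0.042, 0, 0, 0, 0], [-0.022, -0.007, -0.056, 0, 0, 0, 0], [-0.024, -0.0075, -0.07, 0, 0, 0, 0]]

```text
time_s: 6.53
eef_pos: [0.4617, -0.0895, 0.1066]
eef_rot: [0.001, 0.989, 0.151, 0.001]
wrist_force: [0.3, -0.2, 1.2]
opening: 0.0
grasp_force: 0.5
```

Call:
carry_out:
  plan:
    - [[0, 0, -0.005, 0, 0, 0, 0], [0, 0, -0.01, 0, 0, 0, 0], [0, 0, -0.014, 0, 0, 0, 0], [0, 0, -0.017, 0, 0, 0, 0], [0, 0, -0.019, 0, 0, 0, 0]]

```text
time_s: 6.95
eef_pos: [0.4616, -0.0892, 0.0894]
eef_rot: [0.0, 0.988, 0.152, 0.0]
wrist_force: [-18.1, 5.4, 48.1]
opening: -0.005
grasp_force: 24.5
```

48 N upward means the lid is pressed on the rim, so it is shut. I'll back off and check.

Call:
carry_out:
  plan:
    - [[0, 0, 0.005, 0, 0, 0, 0], [0, 0, 0.04, 0, 0, 0, 0], [0, 0, 0.08, 0, 0, 0, 0], [0, 0, 0.12, 0, 0, 0, 0], [0, 0, 0.15, 0, 0, 0, 0]]

```text
time_s: 7.37
eef_pos: [0.4616, -0.089, 0.2402]
eef_rot: [0.001, 0.988, 0.151, 0.002]
wrist_force: [1.5, -0.9, 0.6]
opening: 0.0
grasp_force: 0.0
```

Call:
carry_out:
  plan:
    - [[-0.02, -0.02, 0.03, 0, 0, 0, 0], [-0.02, -0.02, 0.03, 0, 0, 0, 0], [-0.02, -0.02, 0.03, 0, 0, 0, 0], [-0.02, -0.02, 0.03, 0, 0, 0, 0], [-0.02, -0.02, 0.03, 0, 0, 0, 0]]

```text
time_s: 7.78
eef_pos: [0.4401, -0.1081, 0.2649]
eef_rot: [-0.001, 0.988, 0.151, -0.001]
wrist_force: [0.6, -0.1, -0.2]
opening: -0.0
grasp_force: 0.0
```

```bash
python3 - <<'E'
from h import *
b=snap('side','s6');w=snap('wrist','w6')
im=np.zeros((300,800,3),np.uint8)
im[:300,400:]=cv2.resize(b['pixels'][100:250,260:460,::-1],(400,300),interpolation=cv2.INTER_CUBIC)
im[:250,:400]=cv2.resize(w['pixels'][:,:,::-1],(400,250))
cv2.imwrite('pics/v6.png',im);o=get_obs();print(o['eef_pos'],o['wrist_force'])
c,s=np.cos(.3),np.sin(.3)
for d in(b,w):
    q=world(d).reshape(-1,3);x=np.c_[(q[:,:2]-[.525,-.068])@np.array([[c,-s],[s,c]]),q[:,2]]
    l=x[(x[:,2]>.07)&(x[:,2]<.12)&(abs(x[:,1])<.09)&(abs(x[:,0])<.09)]
    print(np.polyfit(l[:,0],l[:,2],1),len(l))
E
```

```text
[ 0.44003245 -0.10803829  0.26461362] [ 0.45996354 -0.15809712 -0.5545972 ]
[0.00162767 0.08753584] 2747
[-0.00148205  0.08891328] 34327
```

View pics/v6.png

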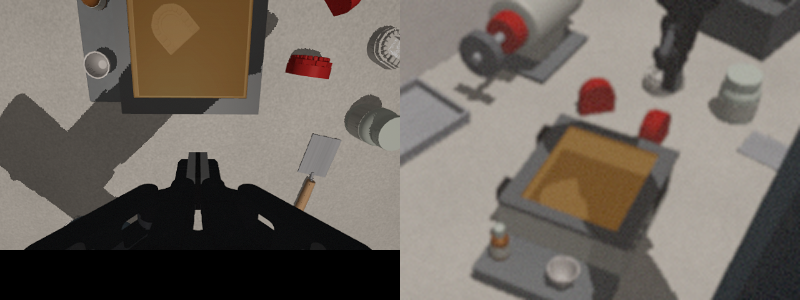

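The lid is level and shut: its slope is under 0.002 and its top is at about 89 mm. The cast lies flat under the window at (175,28), and the dish and vial are in place.

```bash
python3 -c "from bench import hand_in; print(hand_in())"
```

```text
the job is handed in; nothing more can be done
None
```

The cast lies on its base in the box with its teeth up, the lid is fully shut, the bystanders I could see had not moved, and the job is handed in (no verdict came back).

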